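# Fold out the microscope's side brace and unload the resin mould

### The job

Get the cured specimens ready for the microscope: first swing the green side brace out from the base until it clicks into its end stop, then set the metal specimen tray level and square across the base edge and the brace, its middle over the brace. Next lift the clear dust cover off the blue mould and lay it aside on the bench, and lift every amber resin cast out of the mould into a tray compartment of its own, rib up. Last, put the dust cover back down flat over the empty mould, leaving the jar, beaker and mouse alone.

Things in the scene. Friction and masses are not known exactly. Their poses are not given: they have to be found in the camera images.
- scope: white stereo microscope, fixed; its base is a slab 340 (x) x 300 (y) x 60 mm high. Origin at bench level under the middle of the base's long lower edge on the brace side: the base fills y = 0 to 300 mm, x = -170 to +170 mm of this frame; the brace swings out to -y. The column and head stand at y = 165 to 295 mm, above 170 mm; the flat base top nearer the edge is free
- brace (a joint): angle of the green brace about its upright hinge: 0 folded along the base's edge (pointing to the microscope frame's +x), 1.571 straight out (pointing to its -y), seated in its detent. Over-centre spring: let go under 0.7 it folds back, past 1.35 it snaps home. Brace: arm 36 wide, top 60 mm above the bench, level with the base top, reaching 137 mm from the hinge, with a leg under its end
- brace_peg (a point): centre of the top of the upright round peg on the brace, red cap 20 mm across on a 16 mm steel pin; it stands up from 60 to 96 mm above the bench, 118 mm from the hinge axis: the handle of the brace
- brace_hinge (a point): point on the brace's upright hinge axis, 60 mm above the bench, 18 mm out from the base edge
- tray: aluminium tray 124 (x) x 148 (y) mm, floor 4, rim 16 high, 350 g; origin: centre of its underside. Black upright handle blade on the middle spine, 44 (x) x 12 (y), top 60 mm above the underside. Four compartments 56 (x) x 48 (y) mm, walls 14 high, centred at x = +-30, y = +-46 mm. In place: underside 60 mm above the bench, its y square to the base edge (either way round), origin 15 mm outside it
- mould: blue mould block, fixed, 120 (x) x 100 (y) x 22 mm high, origin at the centre of its underside. Four open cavities 44 x 32 mm, 14 deep, centred at x = +-30, y = +-26 mm
- cover: clear dust cover, an open-bottomed box 138 (x) x 118 (y) x 48 mm high, walls 4 mm, with a black knob 24 mm across and 26 mm high in the middle of its top (knob top at 74 mm); origin at the centre of its open underside; 250 g. It stands on the bench over the mould at the start, with 5 mm play all round
- cast0: amber resin cast, flipped-over-T section: foot 40 (its x) x 28 (its y) x 14 high, and on it a grip rib 32 (x) x 12 (y) x 16 high in the middle (total height 30), 40 g; origin at the centre of its underside, z up through the rib. At the start it lies in one of the four mould cavities, rib up; may be absent
- cast1: amber resin cast, flipped-over-T section: foot 40 (its x) x 28 (its y) x 14 high, and on it a grip rib 32 (x) x 12 (y) x 16 high in the middle (total height 30), 40 g; origin at the centre of its underside, z up through the rib. At the start it lies in one of the four mould cavities, rib up; may be absent
- cast2: amber resin cast, flipped-over-T section: foot 40 (its x) x 28 (its y) x 14 high, and on it a grip rib 32 (x) x 12 (y) x 16 high in the middle (total height 30), 40 g; origin at the centre of its underside, z up through the rib. At the start it lies in one of the four mould cavities, rib up; may be absent
- cast3: amber resin cast, flipped-over-T section: foot 40 (its x) x 28 (its y) x 14 high, and on it a grip rib 32 (x) x 12 (y) x 16 high in the middle (total height 30), 40 g; origin at the centre of its underside, z up through the rib. At the start it lies in one of the four mould cavities, rib up; may be absent
- jar: bystander: amber jar 60 mm across, 90 high, origin at its underside; leave alone
- beaker: bystander: glass beaker 70 mm across, 80 high, origin at its underside; leave alone
- mouse: bystander: grey and white computer mouse 100 x 60 x 31 mm, origin at its underside; leave alone
Not all that is in view belongs to the job. What is shaped like the tray but red is not meant.

How it is judged:
By the outcome, as a careful person would: the job done as asked, in the order asked, and still so for the second after the job is handed in, with the robot touching nothing.
Of cast0, cast1, cast2, cast3 only 2 to 4 are there at a start; the rules pass over those that are not, and their reading is None.
At some moment in a run one of tray, cover may be knocked a few centimetres aside while the robot is not near it.
It also fails if it takes over 210 s, if anything falls off the work surface, if the arm or the gripper's body presses on something with over 40 N, if the wrist force passes 120 N, or if a joint passes its speed limit or range.

### The arm

A 6-joint arm with a two-finger parallel gripper is mounted at the origin on the work surface. World frame = base frame: x ahead of the robot, y to its left, z up, the work surface at z = 0. Lengths are in mm, angles in rad, forces in N, time in s.
With the tool pointing down it reaches from about 350 to 975 mm from the base axis. Payload 7.1 kg.
Tool frame: the origin (TCP) lies on the front face of the gripper's body, between the roots of the fingers; the fingertips stand 80 mm ahead of it and the grasp point (between the pads) lies 61 mm ahead of it (env.tips_ahead is the distance from the TCP to the fingertips, in mm); z points along the fingers, y is the line along which they close (so a half turn about z gives the same grasp; the last joint's range is limited). The gripper opens to 88 mm and grips with 3 to 60 N. Pads are 20 mm wide; open, the fingers measure 115 mm over their backs; the gripper's body (75 mm by 178 mm) begins 61 mm behind the grasp point.
Start: joints at [-1.267, 0.423, 1.63, -0, 1.089, -0.019], TCP at [198.282, -592.697, 302.675] pointing down, gripper open.
Joint ranges: [-3, 3], [-0.9, 2.11], [0.09, 2.58], [-1.31, 4.45], [0.11, 2.69], [-2.54, 2.54]. Speed limits (rad/s): [2.39, 2.39, 3.01, 3.14, 3.14, 3.14].

### API

Orientations are given as a unit quaternion [x, y, z, w].
In Python, from station import env, set_gripper, viewer, workorder gives the robot as it stands. Calls block until the motion is done:
- env.reach(position, orientation): joint-space move of the TCP to a pose.
- env.move_l(position, rot=None, rate=150, f_stop=None): straight line of the TCP; rot=None keeps the orientation; rate is the mean speed in mm/s. With f_stop (N) it stops when the force on the tool has changed by that much, and returns True; else False.
- env.move_joints(angles): joint-space move.
- set_gripper(opening): finger opening in mm; the grip force is fixed at half the most; returns when the fingers have stopped.
- env.hold(seconds).
- env.ik(position, orientation): joint angles nearest the present ones, or None.
- env.read_state(): the state.
- viewer.camera(name): name is "scene" or "top"; returns the picture (384x512x3 uint8, blue, green, red); there is no depth.
- viewer.camera_params(name): a dict with "fx", "fy", "cx", "cy" (pixels), "pose" (4x4, takes a point from camera to world coordinates). Camera axes: x right, y up, looking along -z (the intrinsics and any distortion apply to the point x, -y, -z); pixel columns grow to the right and rows downward; lengths in mm; the calibration is good to about 2 mm. A picture is of the moment at which its call begins. camera_params takes no time and is no camera call.
A pose or a line that the arm cannot do raises env.IKError and nothing moves.
- workorder.sign_off(): hands the job in; it is judged then, once.
The state is a dict: "time_s": time; "qpos": joint angles; "dq": joint speeds; "tau": joint torques, N m; "tool_pos": TCP position; "orientation": TCP orientation; "force": force on the tool from outside, world axes, zero at the start; "wrist_torque": the same for the moment, N m; "width": finger opening in mm; "grip_force": force on a finger pad.
Only numpy, scipy, OpenCV 4.12 (cv2) and the standard library are available. Lean on these libraries where they do the work, as an engineer would, in place of code of your own. Each camera call takes 0.05 s, during which the arm holds its last target. There are 200 camera calls.

## Working session

There is one attempt and no reset: what is moved stays moved. The work goes in short steps, each a Python script; the robot and the scene stay as the last script left them, time stands still between calls to the robot, and variables do not carry over. Pictures are saved under pics/ and viewed, at most 14 in all, crops included, and the job is handed in when it is done.

```bash
ls; mkdir -p pics
python3 - <<'E'
from station import env, set_gripper, viewer, workorder
import cv2,numpy as np
np.set_printoptions(precision=3,suppress=True)
for n in ("scene","top"):
    cv2.imwrite(f"pics/{n}0.png",cv2.resize(viewer.camera(n),(800,600),interpolation=cv2.INTER_CUBIC)); cv2.imwrite(f"raw_{n}0.png",viewer.camera(n))
    print(n,viewer.camera_params(n))
s=env.read_state();print(s)
E
```

```text
pics
scene {'fx': 409.09420161933974, 'fy': 409.09420161933974, 'cx': 257.76252313215093, 'cy': 192.36547995724294, 'pose': array([[  -0.765,   -0.496,    0.411, 1031.676],
       [   0.644,   -0.595,    0.48 ,  544.375],
       [   0.007,    0.632,    0.775, 1093.655],
       [   0.   ,    0.   ,    0.   ,    1.   ]])}
top {'fx': 473.63839369467786, 'fy': 473.63839369467786, 'cx': 257.5046864385684, 'cy': 198.12009398937658, 'pose': array([[   0.012,    0.996,   -0.091,  399.207],
       [  -1.   ,    0.014,    0.021,  -63.62 ],
       [   0.022,    0.091,    0.996, 1493.099],
       [   0.   ,    0.   ,    0.   ,    1.   ]])}
{'time_s': 0.2, 'qpos': array([-1.267,  0.424,  1.63 ,  0.   ,  1.089, -0.019]), 'dq': array([ 0.   , -0.003, -0.002, -0.001, -0.002, -0.001]), 'tau': array([  0.001, -54.451, -27.366,   0.064,   0.021,  -0.   ]), 'tool_pos': array([ 198.207, -592.459,  302.196]), 'orientation': array([ 0.987,  0.161, -0.   , -0.   ]), 'force': array([1.058, 0.292, 0.179]), 'wrist_torque': array([-0.07,  0.04, -0.06]), 'grip_force': 0.0, 'width': 87.82021014210454}
```

View pics/scene0.png

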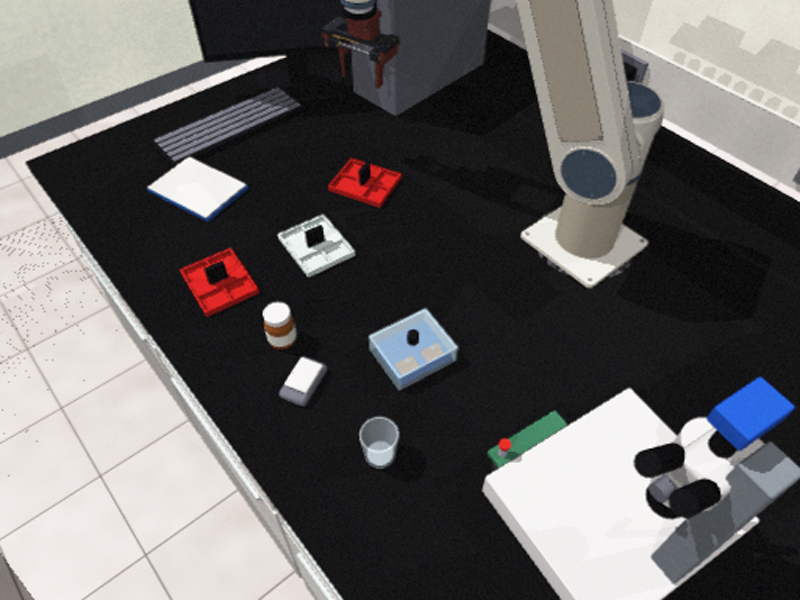

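View pics/top0.png

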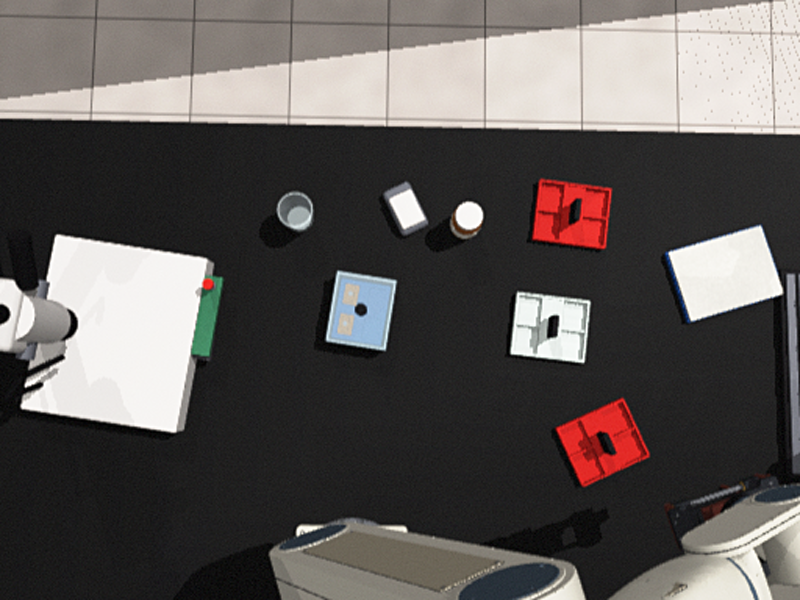

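Top view (800 px): aluminium tray at (550,327); lookalikes red trays (572,213), (602,442), white book (722,272), and the arm, which is not a tray. I choose the silver one by description. Cover on mould at (360,312) with two casts seen on its left half; brace green at (207,320), red peg (208,285). Scene view agrees (tray (316,244), cover (413,347), peg (504,444)). Close crop and measurements next.

```bash
cat > h.py <<'E'
from station import env, set_gripper, viewer, workorder
import cv2, numpy as np
from scipy.spatial.transform import Rotation as R
np.set_printoptions(precision=3,suppress=True)
P={n:viewer.camera_params(n) for n in("scene","top")}
def ray(n,uv):
    p=P[n];T=p["pose"];d=np.array([(uv[0]-p["cx"])/p["fx"],-(uv[1]-p["cy"])/p["fy"],-1.])
    return T[:3,3],T[:3,:3]@d
def onz(n,uv,z):
    o,d=ray(n,uv);return (o+d*(z-o[2])/d[2])[:2]
def tri(uvs,uvt):
    (o1,d1),(o2,d2)=ray("scene",uvs),ray("top",uvt)
    s=np.linalg.lstsq(np.c_[d1,-d2],o2-o1,rcond=None)[0];a,b=o1+s[0]*d1,o2+s[1]*d2
    return (a+b)/2,np.linalg.norm(a-b)
def hsv(im,lo,hi): return cv2.inRange(cv2.cvtColor(im,cv2.COLOR_BGR2HSV),np.array(lo),np.array(hi))
def blobs(m,amin=15):
    n,l,s,c=cv2.connectedComponentsWithStats(m)
    return [(c[i],s[i],(l==i).astype(np.uint8)*255) for i in range(1,n) if s[i,4]>=amin]
def down(psi):  # tool down, y axis (closing line) at world angle psi, the half turn nearer the mid range
    best=None
    for k in(0,np.pi):
        a=psi+k;y=np.array([np.cos(a),np.sin(a),0]);z=np.array([0,0,-1.])
        yield R.from_matrix(np.c_[np.cross(y,z),y,z]).as_quat()
def quat(p,psi):
    c=[(abs(j[5]),q) for q in down(psi) for j in[env.ik(p,q)] if j is not None]
    return min(c,key=lambda t:t[0])[1]
def G(xy,z): return np.array([xy[0],xy[1],z+env.tips_ahead])  # TCP for a fingertip height z
E
python3 - <<'E'
from h import *
t=cv2.imread("raw_top0.png");s=cv2.imread("raw_scene0.png")
def crop(im,x,y,w=66,h=50): return cv2.resize(im[y-h//2:y+h//2,x-w//2:x+w//2],(400,300),interpolation=cv2.INTER_CUBIC)
cv2.imwrite("pics/crops.png",np.vstack([np.hstack([crop(t,352,209),crop(t,231,200)]),np.hstack([crop(t,131,205,100,75),crop(s,264,223)])]))
for n,im in(("scene",s),("top",t)):
    g=[b for b in blobs(hsv(im,(60,100,40),(85,255,255)))]
    for b in g: print(n,"green",b[0],b[1][4],cv2.minAreaRect(cv2.findNonZero(b[2])))
    r=hsv(im,(0,150,120),(6,255,255))|hsv(im,(174,150,120),(180,255,255))
    for b in blobs(r): print(n,"red",b[0],b[1])
    w=hsv(im,(0,0,130),(180,60,255))
    for b in blobs(w,400): print(n,"white",b[0],b[1])
    k=hsv(im,(95,40,90),(125,200,255))
    for b in blobs(k,200): print(n,"blue",b[0],b[1],cv2.minAreaRect(cv2.findNonZero(b[2])))
E
```

```text
scene green [338.386 279.324] 578 ((336.4718933105469, 279.95501708984375), (12.931971549987793, 53.21188735961914), 57.9946174621582)
scene red [232.907 116.968] [210 102  47  30 709]
scene red [139.366 179.551] [ 115  159   50   41 1004]
scene red [322.551 284.102] [319 281   8   8  49]
scene white [54.468 33.191] [   0    0  130   88 8042]
scene white [422.724  61.599] [  314     0   198   184 18799]
scene white [ 74.124 275.13 ] [    0    36   219   348 33891]
scene white [125.658 119.063] [  95  100   62   39 1282]
scene white [201.822 157.055] [178 137  49  40 979]
scene white [265.297 218.47 ] [236 198  57  44 758]
scene white [192.403 242.05 ] [180 229  27  28 417]
scene white [389.602 319.544] [  309   248   203   136 12436]
scene blue [263.545 223.982] [ 236  198   57   51 1201] ((264.41973876953125, 222.35092163085938), (38.13117218017578, 49.848209381103516), 61.69924545288086)
top green [132.474 203.697] 568 ((132.58799743652344, 201.51600646972656), (12.253652572631836, 51.78733444213867), 10.30484676361084)
top red [365.753 136.81 ] [ 341  114   51   45 1634]
top red [
[... 290 characters left out ...]
top white [277.987  44.965] [    0     0   512    86 35177]
top white [259.449 131.709] [247 117  26  30 437]
top white [464.096 174.476] [ 428  144   73   62 2908]
top white [ 71.332 212.511] [    0   150   137   127 11950]
top white [230.765 196.288] [209 173  45  51 528]
top white [507.467 232.05 ] [504 176   8 115 516]
top white [351.758 209.05 ] [ 327  187   51   45 1804]
top white [467.497 356.487] [ 401  318  111   66 3664]
top white [310.623 357.764] [ 208  333  167   51 1118]
top white [220.506 370.672] [ 173  345  113   39 1623]
top blue [232.744 199.46 ] [ 212  177   39   45 1034] ((230.75320434570312, 199.04403686523438), (33.28302764892578, 40.35084915161133), 9.865806579589844)
```

View pics/crops.png

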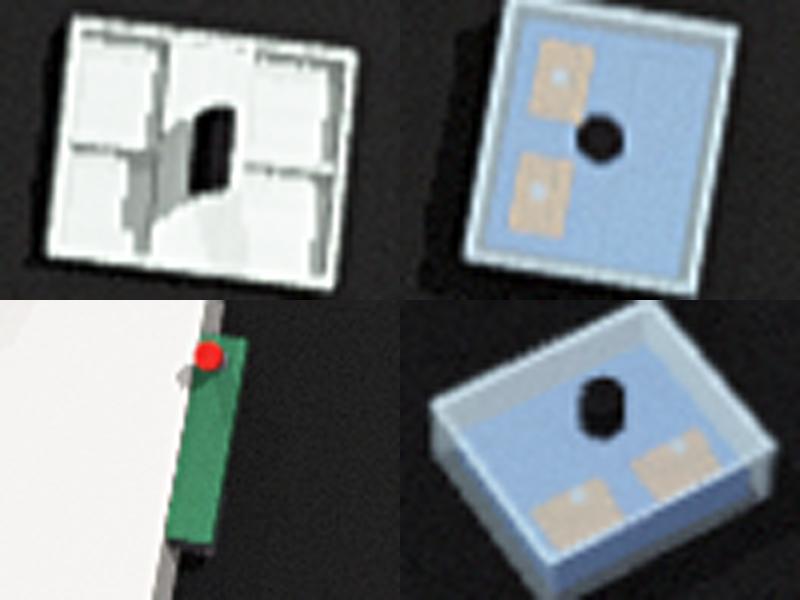

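Crops: the tray is silver with four compartments and a black blade at top px ~(352,208); the cover holds exactly two casts (left cavities, raw top ~(223,188) and (220,207)), the knob at (231,197); the brace is folded with the red peg at its outer end.

```bash
cat > meas.py <<'E'
from h import *
def linefit(pts):
    vx,vy,x,y=cv2.fitLine(np.float32(pts),cv2.DIST_HUBER,0,.01,.01).ravel();return np.array([x,y]),np.array([vx,vy])
def quad(n,mask,z):  # corners of the outline, each side refitted by line, on plane z
    c=max(cv2.findContours(mask,cv2.RETR_EXTERNAL,cv2.CHAIN_APPROX_NONE)[0],key=cv2.contourArea)
    pts=c[:,0,:].astype(np.float32);b=cv2.boxPoints(cv2.minAreaRect(pts));L=[]
    for i in range(4):
        a,e=b[i],b[(i+1)%4];d=(e-a);l=np.linalg.norm(d);d/=l;q=pts-a
        t=q@d;o=abs(q@np.array([-d[1],d[0]]));L.append(linefit(pts[(t>.12*l)&(t<.88*l)&(o<4)]))
    X=[]
    for i in range(4):
        (p,u),(q,v)=L[i-1],L[i];k=np.linalg.solve(np.c_[u,-v],q-p);X.append(onz(n,p+k[0]*u,z))
    return np.array(X)
E
python3 - <<'E'
from meas import *
t=cv2.imread("raw_top0.png");s=cv2.imread("raw_scene0.png")
peg,e=tri((322.55,284.1),(132.84,181.53));print("peg",peg,e)
# base edge: per row, the first green (left) column
g=hsv(t,(60,100,40),(85,255,255));pts=[(np.flatnonzero(g[r])[0]-.5,r) for r in range(190,226) if g[r].any()]
p,u=linefit([onz("top",q,60) for q in pts]);print("edge",p,np.degrees(np.arctan2(u[1],u[0])))
w=hsv(t,(0,0,170),(180,40,255))
for nm,a in(("topside",[(c,140+np.flatnonzero(w[140:200,c])[0]-.5) for c in range(40,130)]),("botside",[(c,290-np.flatnonzero(w[290:230:-1,c])[0]+.5) for c in range(20,110)])):
    p,u=linefit([onz("top",q,60) for q in a]);print(nm,p,np.degrees(np.arctan2(u[1],u[0])))
a=[(np.flatnonzero(w[r,:200])[-1]+.5,r) for r in list(range(172,178))+list(range(188,270))]
p,u=linefit([onz("top",q,60) for q in a]);print("edgeW",p,np.degrees(np.arctan2(u[1],u[0])))
# tray
for n,im,c in(("top",t,(352,209)),("scene",s,(202,157))):
    m=[b for b in blobs(hsv(im,(0,0,110),(180,70,255)),400) if np.linalg.norm(b[0]-c)<6][0][2]
    X=quad(n,m,16);print(n,"tray",X.mean(0),[np.linalg.norm(X[i]-X[i-1]) for i in range(4)],[np.degrees(np.arctan2(*(X[i]-X[i-1])[::-1])) for i in range(4)])
def dark(im,x,y,r,th=60):
    k=np.zeros(im.shape[:2],np.uint8);k[y-r:y+r,x-r:x+r]=(im[y-r:y+r,x-r:x+r].max(2)<th)*255
    return [(b[0],b[1][4]) for b in blobs(k,10)]
print("blade",dark(t,353,209,12),dark(s,202,151,11));print("knob",dark(t,231,198,8),dark(s,264,216,10))
for n,im in(("top",t),("scene",s)):
    m=hsv(im,(80,15,90),(130,200,255));b=[b for b in blobs(m,600) if np.linalg.norm(b[0]-((232,199) if n=="top" else(264,222)))<8]
    if b:
        X=quad(n,b[0][2],48);print(n,"cover48",X.mean(0),[np.linalg.norm(X[i]-X[i-1]) for i in range(4)],[np.degrees(np.arctan2(*(X[i]-X[i-1])[::-1])) for i in range(4)])
E
```

```text
peg [571.673 277.008  93.223] 0.3634967811795305
edge [496.545 304.604] -8.429309
topside [647.918 433.54 ] 81.819115
botside [310.75  477.395] 81.82797
edgeW [442.993 314.055] -8.022668
top tray [ 505.12  -391.612] [np.float64(148.1124647673011), np.float64(123.55124929007292), np.float64(147.98678605062008), np.float64(125.58296089986268)] [np.float64(83.58843369410422), np.float64(-6.344062922743855), np.float64(-95.62501961950548), np.float64(173.71854638054702)]
scene tray [ 506.012 -386.554] [np.float64(155.89148004695485), np.float64(126.88925933759863), np.float64(157.7741628499179), np.float64(129.02891235103684)] [np.float64(-96.63104680057474), np.float64(173.590295426375), np.float64(84.14366435422603), np.float64(-7.242995409025815)]
blade [(array([353.247, 208.642]), np.int32(81))] [(array([193.154, 140.615]), np.int32(13)), (array([201.182, 150.891]), np.int32(110))]
knob [(array([230.474, 197.763]), np.int32(38))] [(array([264.053, 215.544]), np.int32(57))]
top cover48 [530.374 -12.08 ] [np.float64(117.36779533516119), np.float64(137.50071605784723), np.float64(116.5683281351962), np.float64(139.83166336352275)] [np.float64(80.87017654414419), np.float64(-8.689472194415345), np.float64(-97.98825033647125), np.float64(171.64026666335312)]
scene cover48 [537.281  -3.456] [np.float64(137.33123231134587), np.float64(150.95785999037886), np.float64(135.01964835296053), np.float64(150.91317347801217)] [np.float64(-99.20677690258104), np.float64(170.99862292736714), np.float64(80.76322891022956), np.float64(-8.12362789986659)]
```

Everything is consistent: base width 340.0 mm, peg height 93, tray 148x124, cover 138x117. Swing the brace.

```bash
cat > const.py <<'E'
from meas import *
PHI=np.radians(-8.18);XS=np.array([np.cos(PHI),np.sin(PHI)]);YS=np.array([-XS[1],XS[0]])
PEG=np.array([571.7,277.0]);HINGE=PEG-118*XS
TRAY_GOAL=XS*409.3+YS*(373.4-15);PSI_S=PHI+np.pi/2
E
python3 - <<'E'
from const import *
print(HINGE,TRAY_GOAL)
def pt(a): 
    d=np.cos(a)*XS-np.sin(a)*YS
    return G(HINGE+118*d,66)
A=np.linspace(0,1.60,15)
def path(k):
    out=[]
    for a in A:
        q=list(down(PSI_S-a))[k];out.append((pt(a),q,env.ik(pt(a),q)))
    return out
ps=[p for p in(path(0),path(1)) if all(x[2] is not None for x in p)]
p=min(ps,key=lambda p:max(abs(x[2][5]) for x in p));print(len(ps),p[0][2],p[-1][2])
up=np.array([0,0,60.])
set_gripper(60)
env.reach(p[0][0]+up,p[0][1]);print(env.move_l(p[0][0],rate=80,f_stop=8))
set_gripper(0);s=env.read_state();print("grip",s["width"],s["grip_force"])
for x in p[1:]:
    env.move_l(x[0],x[1],rate=60)
s=env.read_state();print(s["force"],s["width"])
set_gripper(40);env.hold(.3)
env.move_l(p[-1][0]+up*1.2,rate=120)
s=env.read_state();print(s["time_s"],s["tool_pos"],s["qpos"])
t=viewer.camera("top");sc=viewer.camera("scene");cv2.imwrite("raw_top1.png",t);cv2.imwrite("raw_scene1.png",sc)
cv2.imwrite("pics/b1.png",np.hstack([cv2.resize(im,(400,300)) for im in(t,sc)]))
E
```

```text
[454.901 293.789] [456.13  296.517]
1 [ 0.432  0.638  1.688 -0.     0.815 -0.996] [ 0.362  0.464  2.06  -0.     0.617  0.534]
False
grip 18.788737443264083 29.99996691942215
[ 9.511 -3.338 -6.353] 18.758795522207507
12.6167 [434.382 177.401 217.65 ] [ 0.362  0.329  2.029 -0.     0.785  0.534]
```

View pics/b1.png

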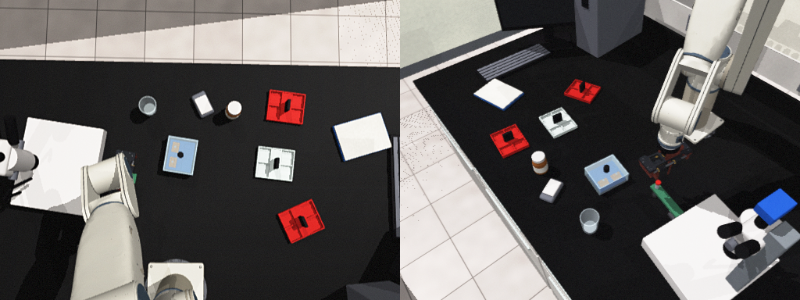

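The picture shows the brace straight out (scene half ~(665,197)). I'll move off, verify the peg, and remeasure the tray.

```bash
cat >> const.py <<'E'
def dark(im,x,y,r,th=60):
    x,y=int(x),int(y);k=np.zeros(im.shape[:2],np.uint8);k[y-r:y+r,x-r:x+r]=(im[y-r:y+r,x-r:x+r].max(2)<th)*255
    return max(blobs(k,10),key=lambda b:b[1][4])[0]
def info(X):
    d=[X[i]-X[i-1] for i in range(4)];l=[np.linalg.norm(v) for v in d];i=int(l[1]>l[0])
    e=d[i]-d[(i+2)%4];a=np.arctan2(e[1],e[0])%np.pi
    return X.mean(0),a,np.array(l)  # centre, angle of the long side, lengths
def tray(t,s,z,verbose=True):
    m=[b for b in blobs(hsv(t,(0,0,110),(180,70,255)),1200) if b[1][4]<2300 and 1200<b[1][2]*b[1][3]<3200]
    b=min(m,key=lambda b:abs(b[1][4]-1830));c,a,l=info(quad("top",b[2],z))
    bt=dark(t,*b[0],12);bl=onz("top",bt,z+42)
    print("tray",c,np.degrees(a),l,"blade~",bl,b[0]);return c,a
E
python3 - <<'E'
from const import *
p=G((420,-120),180);env.move_l(env.read_state()["tool_pos"]+[0,0,60]);env.reach(p,quat(p,np.pi/2))
t=viewer.camera("top");s=viewer.camera("scene");cv2.imwrite("raw_top2.png",t);cv2.imwrite("raw_scene2.png",s)
c=[]
for im in(s,t):
    r=hsv(im,(0,150,120),(6,255,255))|hsv(im,(174,150,120),(180,255,255));b=[b for b in blobs(r) if b[1][4]<90];print([x[0] for x in b]);c.append(b[0][0])
pg,e=tri(*c);d=pg[:2]-HINGE;print("peg",pg,e,"angle",-np.degrees(np.arctan2(d@YS,d@XS)),np.linalg.norm(d))
tray(t,s,16)
print(tri(dark(s,201,151,11),dark(t,353,209,12)))
E
```

```text
[array([329.825, 232.95 ])]
[array([165.122, 226.976])]
peg [438.658 177.288  95.166] 0.08161313302596435 angle 89.75710389676956 117.62866412295196
tray [ 505.165 -391.543] 83.94432751569448 [148.247 122.684 148.151 126.241] blade~ [ 503.039 -386.192] [351.936 208.982]
(array([ 504.059, -390.373,   37.535]), np.float64(1.2199996868548149))
```

```bash
cat >> const.py <<'E'
def pair(pa,psa,pb,psb):  # same half turn for pick and place
    best=None
    for k in(0,1):
        qa,qb=list(down(psa))[k],list(down(psb))[k];ja,jb=env.ik(pa,qa),env.ik(pb,qb)
        if ja is None or jb is None: continue
        m=max(abs(ja[5]),abs(jb[5]))
        if best is None or m<best[0]: best=(m,qa,qb)
    return best[1:]
def carry(a,psa,za,b,psb,zb,zsafe,opening,open_after,press=5.,rate=60):
    """grip at tip height za over a, carry at tip height zsafe, set down at tip height zb over b"""
    qa,qb=pair(G(a,za),psa,G(b,zb),psb);set_gripper(opening)
    env.reach(G(a,zsafe),qa);hit=env.move_l(G(a,za),rate=100,f_stop=8);set_gripper(0)
    s=env.read_state();print("grip w",s["width"],"hit",hit,s["tool_pos"])
    env.move_l(G(a,zsafe),rate=120);env.reach(G(b,zsafe),qb);env.move_l(G(b,zb+15),rate=150)
    print("w",env.read_state()["width"]);hit=env.move_l(G(b,zb-3),rate=25,f_stop=press)
    s=env.read_state();print("down hit",hit,s["tool_pos"],"tipz",s["tool_pos"][2]-env.tips_ahead,"nominal",zb,s["force"])
    env.hold(.2);set_gripper(open_after);env.hold(.2);env.move_l(G(b,zsafe),rate=120)
    print("t",env.read_state()["time_s"])
E
python3 - <<'E'
from const import *
carry((504.8,-391),np.radians(83.94),24,TRAY_GOAL,PSI_S,84,200,44,40)
p=G((450,-200),220);env.reach(p,quat(p,np.pi/2))
t=viewer.camera("top");s=viewer.camera("scene");cv2.imwrite("raw_top3.png",t);cv2.imwrite("raw_scene3.png",s)
cv2.imwrite("pics/c1.png",np.hstack([cv2.resize(t[150:300,60:260],(400,300),interpolation=2),cv2.resize(s[180:330,240:440],(400,300),interpolation=2)]))
E
```

```text
grip w 11.669117039042373 hit False [ 504.859 -391.077  104.076]
w 11.82116038768774
down hit True [456.081 296.491 163.869] tipz 83.86944481912974 nominal 84 [-0.189 -0.79   4.01 ]
t 27.8167
```

View pics/c1.png

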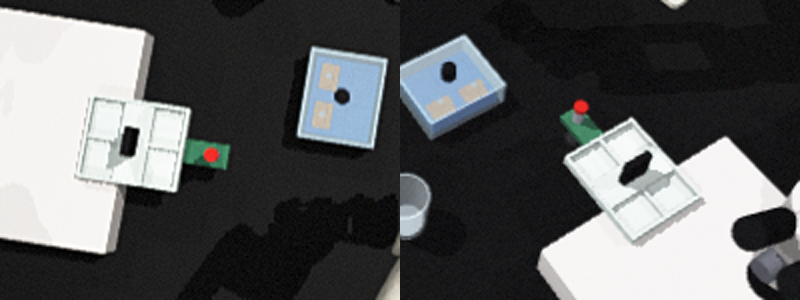

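The tray sits over base edge and brace (top crop: tray (132,143), peg (210,155)). Check its offset numerically, and remeasure the cover.

Run:
```python
from const import *
t=cv2.imread("raw_top3.png");s=cv2.imread("raw_scene3.png")
# outer corner run: white mask, bench-side edge of the tray at z=76
v=t.max(2)
for th in(120,190):
    w=(v>th)&(cv2.cvtColor(t,cv2.COLOR_BGR2HSV)[...,1]<70)
    R_=[(120+np.flatnonzero(w[r,120:175])[-1]+.5,r) for r in range(205,244) if w[r,120:175].any()]
    p,u=linefit([onz("top",q,76) for q in R_]);print(th,"right edge ang",np.degrees(np.arctan2(u[1],u[0])),"ys-off",(p@YS)-373.4,"(want -89)")
    T=[(c,190+np.flatnonzero(w[190:240,c])[0]-.5) for c in range(140,152)];B=[(c,255-np.flatnonzero(w[255:210:-1,c])[0]+.5) for c in range(128,146)]
    for nm,a in(("T",T),("B",B)):
        p,u=linefit([onz("top",q,76) for q in a]);print(nm,np.degrees(np.arctan2(u[1],u[0])),"xs-off",p@XS-409.3)
b=dark(t,60+130/2,150+143/2,10);print("blade",b);
bs=dark(s,240+635/4*1-50,180+165/2,12) if 0 else dark(s,240+235/2,180+165/2,12)
X,e=tri(bs,b);print(X,e,"scope frame",(X[:2]@XS-409.3,X[:2]@YS-373.4))
for z in(80,100): print("knob")if 0 else None
kt,ks=dark(t,230,198,8),dark(s,264,216,10);print("knob",kt,ks,tri(ks,kt),onz("top",kt,70))
m=[b for b in blobs(hsv(t,(80,15,90),(130,200,255)),600) if np.linalg.norm(b[0]-(232,199))<8][0][2]
c,a,l=info(quad("top",m,48));print("cover",c,np.degrees(a),l)
# mould casts
k=hsv(t,(5,25,120),(22,140,255))
for b in blobs(k,20):
    if np.linalg.norm(b[0]-(225,199))<25: print("cast",b[0],b[1][4],onz("top",b[0],30))
```

```text
120 right edge ang -8.200002 ys-off -91.7271840102402 (want -89)
T 83.94245 xs-off 64.01412370031153
B 80.424484 xs-off -62.85145710837014
190 right edge ang -7.972942 ys-off -89.9214805991084 (want -89)
T 79.77051 xs-off 63.052421795737985
B 81.01928 xs-off -62.225441557167926
blade [124.242 220.484]
[455.861 296.882  97.573] 0.45714126258922877 scope frame (np.float64(-0.3179719670112604), np.float64(-14.676843994072158))
knob [230.568 197.784] [264.071 215.464] (array([529.817, -11.369,  62.961]), np.float64(1.5545088982453859)) [529.721 -12.173]
cover [530.543 -12.007] 171.61397822060678 [117.431 137.753 116.733 138.942]
cast [224.337 188.169] 83 [563.08    9.111]
cast [220.874 207.218] 87 [503.671  18.703]
```

Run:
```python
from const import *
ps=np.radians(81.6)
carry((530,-11.8),ps,51,(520,-240),ps,51,150,48,48)
p=G((420,-300),220);env.reach(p,quat(p,np.pi/2))
t=viewer.camera("top");s=viewer.camera("scene");cv2.imwrite("raw_top4.png",t);cv2.imwrite("raw_scene4.png",s)
cv2.imwrite("pics/d1.png",np.hstack([cv2.resize(t[150:270,200:360],(400,300),interpolation=2),cv2.resize(s[130:280,160:360],(400,300),interpolation=2)]))
k=hsv(t,(5,60,100),(25,255,255))
for b in blobs(k,15):
    if np.linalg.norm(b[0]-(225,199))<30: print("cast",b[0],b[1][4],onz("top",b[0],30),cv2.minAreaRect(cv2.findNonZero(b[2])))
m=[b for b in blobs(hsv(t,(95,80,60),(130,255,255)),300) if np.linalg.norm(b[0]-(232,199))<12]
for b in m: c,a,l=info(quad("top",b[2],22));print("mould",c,np.degrees(a),l)
```

```text
grip w 23.222750819971175 hit False [530.165 -11.777 131.295]
w 23.493954022935206
down hit True [ 519.822 -240.011  130.848] tipz 50.84815591881707 nominal 51 [ 1.299 -1.178  0.637]
t 37.75
cast [224.28  188.009] 107 [563.575   9.297] ((224.28846740722656, 188.05767822265625), (8.825225830078125, 12.551432609558105), 11.309932708740234)
cast [220.887 207.038] 106 [504.231  18.673] ((220.9038543701172, 206.98077392578125), (8.825225830078125, 12.159199714660645), 11.309932708740234)
mould [530.59  -10.863] 170.82931997416367 [100.844 120.964 100.403 123.054]
```

View pics/d1.png

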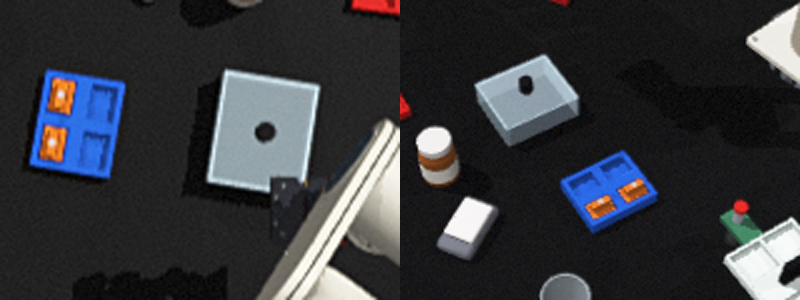

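Two casts in the +y cavities (crop (60,97), (53,145)), the other two cavities empty; cover stands aside at (265,130). Now the casts, with a tray check before each placing.

Run:
```python
from const import *
for i,(c,x) in enumerate((((563.9,9.7),30),((504.6,19.1),-30))):
    t=cv2.imread("raw_top4.png") if 0 else viewer.camera("top")
    b=dark(t,124,220,10);print("blade px",b)
    if np.linalg.norm(b-(124.24,220.48))>1: print("tray moved?");break
    carry(c,np.radians(81.),24.5,TRAY_GOAL+x*XS+46*YS,PSI_S,80.5,170,30,28,press=4)
    p=G((520,-80),180);env.reach(p,quat(p,np.pi/2))
p=G((420,-420),220);env.reach(p,quat(p,np.pi/2))
t=viewer.camera("top");s=viewer.camera("scene");cv2.imwrite("raw_top5.png",t);cv2.imwrite("raw_scene5.png",s)
cv2.imwrite("pics/e1.png",np.hstack([cv2.resize(t[120:300,100:340],(400,300),interpolation=2),cv2.resize(s[130:310,200:440],(400,300),interpolation=2)]))
print(env.read_state()["time_s"])
m=[b for b in blobs(hsv(t,(95,80,60),(130,255,255)),300) if np.linalg.norm(b[0]-(232,199))<12]
for b in m: c,a,l=info(quad("top",b[2],22));print("mould",c,np.degrees(a),l)
```

```text
blade px [124.242 220.484]
grip w 11.699587850670953 hit False [564.059   9.712 104.804]
w 12.098329233763902
down hit True [492.294 337.786 160.658] tipz 80.65848654953305 nominal 80.5 [-0.013 -0.407  3.554]
t 48.7
blade px [124.208 220.458]
grip w 11.760371829883786 hit False [504.774  19.102 104.774]
w 11.998927242985296
down hit True [432.955 346.374 160.631] tipz 80.63070084299099 nominal 80.5 [-0.422 -0.351  4.846]
t 61.0083
64.325
mould [530.557 -10.857] 170.8292620714841 [100.844 121.091 100.403 123.061]
```

View pics/e1.png

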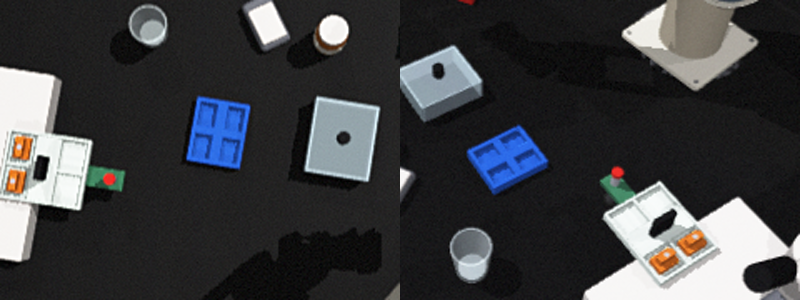

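Both casts sit rib up in separate compartments, the mould is empty, and the cover is at crop (343,138). Remeasure the cover and put it back.

Run:
```python
from const import *
t=viewer.camera("top");s=viewer.camera("scene")
k0=(100+343*.6,120+138*.6);kt=dark(t,*k0,9);ks=dark(s,200+438*.6,130+70*.6,10) if 0 else dark(s,200+38*.6,130+70*.6,9)
print("knob",kt,tri(ks,kt))
m=hsv(t,(80,8,90),(130,200,255));b=min(blobs(m,500),key=lambda b:np.linalg.norm(b[0]-kt));c,a,l=info(quad("top",b[2],48));print("cover",c,np.degrees(a),l)
kn=tri(ks,kt)[0][:2]
ok=np.linalg.norm(kn-c)<4 and abs(np.degrees(a)-171)<5 and abs(l-[118,138,118,138]).min()<4
assert ok
g=onz("top",kt,66);print(g)
carry((g+c)/2,a-np.pi/2,51,(530.3,-10.9),np.radians(81.),51,150,48,48)
p=G((420,-420),220);env.reach(p,quat(p,np.pi/2))
t=viewer.camera("top");s=viewer.camera("scene")
cv2.imwrite("pics/f1.png",np.hstack([cv2.resize(t[120:300,100:340],(400,300),interpolation=2),cv2.resize(s[130:310,200:440],(400,300),interpolation=2)]))
b=min(blobs(hsv(t,(80,8,90),(130,200,255)),500),key=lambda b:np.linalg.norm(b[0]-(232,199)));c,a,l=info(quad("top",b[2],48));print("cover",c,np.degrees(a),l)
print("blade",dark(t,124,220,10),env.read_state()["time_s"])
```

```text
knob [305.488 202.349] (array([ 519.327, -239.12 ,   62.976]), np.float64(0.9699705905214936))
cover [ 519.682 -239.581] 171.36466015308883 [118.014 138.958 117.209 138.975]
[ 519.433 -239.081]
grip w 22.958942508992283 hit False [ 519.686 -239.392  131.332]
w 23.431738499645768
down hit True [530.117 -10.836 130.85 ] tipz 50.84952009784274 nominal 51 [ 0.842 -1.201 -0.509]
t 72.6167
cover [529.956 -11.174] 170.5043895354737 [117.246 138.261 116.735 138.422]
blade [124.242 220.484] 74.3
```

View pics/f1.png

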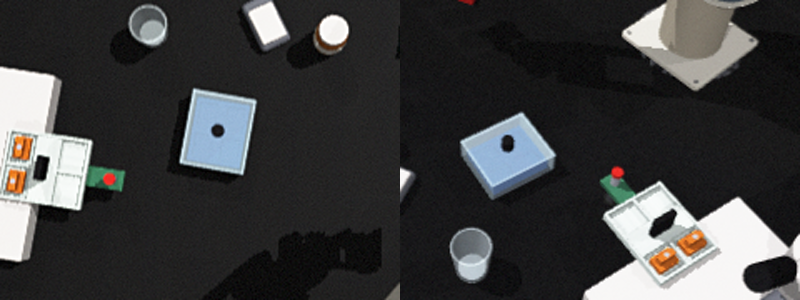

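The cover is back flat over the empty mould (crop (218,130)), at the same height as it stood on the bench. Tray, casts and brace are unchanged.

```bash
python3 -c "
from station import workorder
print(workorder.sign_off())"
```

```text
the job is handed in; nothing more can be done
None
```

The job is done and handed in at about 74 s: brace swung out to its stop (measured 89.8°), tray set across base edge and brace, both casts (only two were present) rib up in their own compartments, dust cover back flat over the empty mould, and jar, beaker and mouse not touched.

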